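# Stow the ship's anchor in the push-to-open parts tray

### The arm

A 6-joint arm with a two-finger parallel gripper is mounted at the origin on the work surface. World frame = base frame: x ahead of the robot, y to its left, z up, the work surface at z = 0. Lengths are in m, angles in rad, forces in N, time in s.
With the tool pointing down it reaches from about 0.275 to 0.975 m from the base axis. Payload 8.4 kg.
Tool frame: the origin (TCP) lies at the very end of the fingers, on their centre line; the grasp point (between the pads) lies 19 mm behind it; z points along the fingers, x is the direction in which the jaws open and shut, and the axes are right-handed (so a half turn about z gives the same grasp; the last joint's range is limited). The gripper opens to 92 mm and grips with 3 to 60 N. Pads are 20 mm wide; open, the fingers measure 128 mm over their backs; the gripper's body (75 mm by 189 mm) begins 69 mm behind the grasp point.
Start: joints at [1.216, 0.353, 1.633, -0, 1.155, -0.002], TCP at [0.216, 0.587, 0.215] pointing down, gripper open.
Joint ranges: [-2.63, 2.63], [-0.92, 2.1], [0.06, 2.66], [-1.3, 4.44], [0, 2.69], [-3.02, 3.02]. Speed limits (rad/s): [2.22, 2.22, 2.79, 3.14, 3.14, 3.14].

### API

Orientations are given as a unit quaternion [w, x, y, z].
In Python, from plant import manip gives the robot as it stands.
- The arm moves only by the tool drive_tool, never from a script. Its argument "rows" is a list of rows, each a list of 7 numbers: the shift along the world's x, y, z in units of 30 mm (1.0 is 30 mm), then the turn, a rotation vector about the world's x, y, z in units of 5 degrees (1.0 is 5 degrees), then the opening, from 0 (shut) to 1 (fully open). In form: [[tx, ty, tz, rx, ry, rz, claw], ...]. A call has 1 to 12 rows; each row is the pose to reach, as a shift and turn from the pose measured when the call began; what a row does not reach only later rows make up. A row lasts 1/12 s, in which the tool goes at most 41.7 mm and 7.16 degrees, less where a joint would pass 70% of its speed; a pose out of reach is approached as far as the arm can. A call with a gripper value outside its range is refused whole. The fingers move at their own pace and stop on an object; the grip force is fixed at half the most. Time passes only in rows, so rows that repeat a pose let the fingers close. It gives the time, the measured TCP pose, the force and the opening at its end, in the units of the state.
- manip.read_state(): the state, without advancing time (a new reading comes with each control period).
- manip.grab_frame(name): name is "scene" or "top" or "wrist"; returns a dict with "pixels" (400x640x3 uint8, red, green, blue), "z_map" (400x640 float32, m along the optical axis (not along the pixel's ray), 0 where there is no reading), "mtx" (3x3 intrinsics, pixels), "k1" (the pictures are not rectified: a ray, as slopes to the right and down, at radius r is drawn at 1 + k1 r^2 times it, then the intrinsics apply), "extrinsics" (4x4, takes a point from camera to world coordinates). Camera axes: x right, y up, looking along -z (the intrinsics and any distortion apply to the point x, -y, -z); pixel columns grow to the right and rows downward; lengths in m; the calibration is good to about 2 mm. A picture is of the moment at which its call begins.
- manip.hand_in(): hands the job in, once; it reports no verdict.
The state is a dict: "time_s": time; "joint_positions": joint angles; "qd": joint speeds; "joint_torque": joint torques, N m; "eef_pos": TCP position; "tool_rot": TCP orientation; "ft_force": force on the tool from outside, world axes, zero at the start; "wrist_torque": the same for the moment, N m; "width": finger opening in m.
Only numpy, scipy, OpenCV 4.12 (cv2) and the standard library are available. Lean on these libraries where they do the work, as an engineer would, in place of code of your own. Each camera call takes 0.05 s, during which the arm holds its last target.

### The job

Press the wooden front of the little parts chest fully in and let go, so that its tray springs out. Lay the silver anchor casting flat in the tray - set it down, do not drop it - then press the front fully in again and let go, so that the tray latches shut with the anchor inside. Leave the hull, mast, sanding block, jar and bottle where they are.

Things in the scene. Friction and masses are not known exactly. Their poses are not given: they have to be found in the camera images.
- chest: Plywood parts chest fixed to the desk, 150 deep (x) x 180 wide (y) x 62 mm high; origin at the centre of its underside, z up; the tray's front is on its -x side, towards the robot; pressing it means pushing along the chest's +x. Nothing stands on the chest. While shut, the front stands 8 mm off the chest's face (a gap), so it stays proud even when fully pressed.
- tray (a joint): Tray travel out along the chest's -x, m: 0 to 0.001 latched shut, 0.090 out (end), -0.007 firm stop. Push-push latch: when shut press past -0.006, let go: a spring drives it to 0.090 in 1.5 s, pushing any finger in its way. To shut, press from 0.090 past -0.006 (best to the stop), let go: it ends at 0, latched. Shorter presses change nothing: shut stays shut, open springs out. Takes 1 N (out) to 5.5 N (in).
- tray_front (a point): Centre of the outer face of the tray's front panel, the face to press (moves with the tray), 34 mm above the desk. The panel is 176 wide x 60 high (4 to 64 mm above the desk) x 12 mm thick, flat, without a handle. Axes parallel to the chest's.
- tray_in (a point): Centre of the tray's inner floor (moves with the tray), 22 mm above the desk; axes as the chest's. Inside 100 long (x) x 140 mm wide (y); side and back walls 24 high, front panel 42 high above this floor. With the tray out, the 98 mm behind the front panel are open from above and this point is 48 mm in front of the chest's face. Things up to 30 mm high clear the roof when it shuts.
- anchor_center (a point): Centre, half-way up, of the silver anchor casting (12 mm thick, about 70 g) lying flat. Shank along x from -42 to +36 mm, 10 wide; curved arms at -x, about 62 wide, tips pointing back to x = -17 at y = +-26; cross stock 40 wide at x = +28; ring to x = +49. Grip the shank here from above, fingers closing along y; it is free from x = -15 to +22.
- anchor: The same anchor casting; origin at the shank's underside, 6 mm below point anchor_center, same axes.
- hull: White plastic sailing-ship hull lying on its keel, 150 long (bow at its +x) x 44 x 39 high mm. Origin at the centre of its underside. Not part of the work: leave it where it is.
- mast: Brown plastic mast with two cross pieces lying flat, 200 long (its x) x 70 x 7 high mm. Origin at the centre of its underside. Not part of the work: leave it where it is.
- sanding_block: Wooden sanding block, 62 x 34 x 23 high mm. Origin at the centre of its underside. Not part of the work: leave it where it is.
- paint_jar: Small jar with a black cap, 38 diameter x 42 high mm. Origin at the centre of its underside. Not part of the work: leave it where it is.
- glue_bottle: Small grey bottle, 36 diameter x 85 high mm. Origin at the centre of its underside. Not part of the work: leave it where it is.
Things that resemble listed ones, but are neither listed nor needed, are in the scene too. Of the things like the anchor, leave any that is blue; of the rest the smaller one is meant.

How it is judged:
By the outcome, as a careful person would: the job done as asked, in the order asked, and still so for the second after the job is handed in, with the robot touching nothing.
It also fails if it takes over 61 s, if anything falls off the work surface, if the arm or the gripper's body presses on something with over 40 N, if the wrist force passes 120 N, or if a joint passes its speed limit or range.

## Working session

There is one attempt and no reset: what is moved stays moved. The work goes in short steps, Python scripts to look and compute and a tool call to move; the robot and the scene stay as the last step left them, time stands still between calls to the robot, and variables do not carry over. Pictures are saved under pics/ and viewed, and the job is handed in when it is done.

Besides the shell and the picture viewer there is one more tool, called after "Call:" as a command line: name --pt "numbers of a row" for each row, then --argument value for the rest. drive_tool: Moves the arm, as the interface text tells. Its arguments: {"type":"object","properties":{"rows":{"type":"array","items":{"type":"array","items":{"type":"number"}}}},"required":["rows"]}

```bash
mkdir -p pics; cat > h.py <<'E'
import numpy as np, cv2
from plant import manip
def ray(f,u,v):
    K=f["mtx"]; k=f["k1"]
    xd=(u-K[0,2])/K[0,0]; yd=(v-K[1,2])/K[1,1]
    x,y=xd,yd
    for _ in range(30):
        s=1+k*(x*x+y*y); x,y=xd/s,yd/s
    T=f["extrinsics"]; return T[:3,3], T[:3,:3]@np.array([x,-y,-1.])
def onplane(f,u,v,z):
    o,d=ray(f,u,v); return o+d*(z-o[2])/d[2]
def atdepth(f,u,v):
    o,d=ray(f,u,v); return o+d*f["z_map"][int(round(v)),int(round(u))]
def save(f,n): cv2.imwrite("pics/"+n+".png",f["pixels"][:,:,::-1])
E
python3 - <<'E'
from h import *
import pickle
fs={}
for n in ("scene","top","wrist"):
    f=manip.grab_frame(n); save(f,n+"0"); fs[n]=f
    print(n,f["extrinsics"].round(3).tolist(),f["k1"],f["mtx"].tolist())
pickle.dump(fs,open("f0.pkl","wb"))
print(manip.read_state())
E
```

```text
scene [[-0.538, -0.502, 0.677, 1.217], [0.843, -0.308, 0.442, 0.394], [-0.014, 0.808, 0.589, 0.588], [0.0, 0.0, 0.0, 1.0]] 0.02885522025734036 [[376.8023394327092, 0.0, 313.69826387625193], [0.0, 376.8023394327092, 201.30719059209562], [0.0, 0.0, 1.0]]
top [[-0.007, 0.99, -0.139, 0.41], [-1.0, -0.004, 0.027, 0.015], [0.026, 0.139, 0.99, 1.33], [0.0, 0.0, 0.0, 1.0]] 0.0376124415805014 [[464.7286891907631, 0.0, 315.0856622270907], [0.0, 464.7286891907631, 192.0639236057649], [0.0, 0.0, 1.0]]
wrist [[0.346, -0.906, -0.246, 0.147], [0.938, 0.333, 0.092, 0.612], [-0.001, -0.262, 0.965, 0.385], [0.0, 0.0, 0.0, 1.0]] -0.037514329923021554 [[306.97425838413574, 0.0, 320.368320264869], [0.0, 306.97425838413574, 201.59466801087456], [0.0, 0.0, 1.0]]
{'time_s': 0.15, 'joint_positions': array([ 1.21554771e+00,  3.53530762e-01,  1.63393522e+00, -3.59928881e-05,
        1.15523471e+00, -2.39847669e-03]), 'qd': array([ 6.19986211e-05, -2.66789762e-03, -1.03780149e-03,  8.22765627e-05,
        8.87958242e-04,  8.65052624e-05]), 'joint_torque': array([ 4.73069158e-04, -5.94210005e+01, -3.34470105e+01,  6.98195351e-02,
        2.04887014e-02, -7.05730599e-05]), 'eef_pos': array([0.21586144, 0.58613419, 0.21402213]), 'tool_rot': array([ 3.29346742e-04,  8.20231579e-01,  5.72031337e-01, -4.45802055e-04]), 'ft_force': array([-0.46461783, -0.62890218, -0.6201829 ]), 'wrist_torque': array([ 0.00263887, -0.01952548, -0.00525   ]), 'width': 0.0915920964106363}
```

```bash
ls pics
```

```text
scene0.png
top0.png
wrist0.png
```

View pics/top0.png

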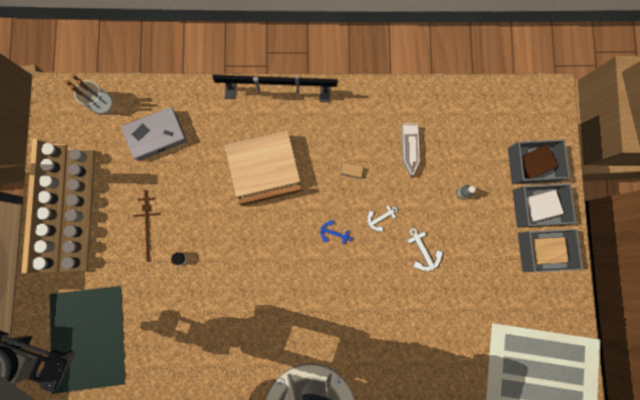

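View pics/scene0.png

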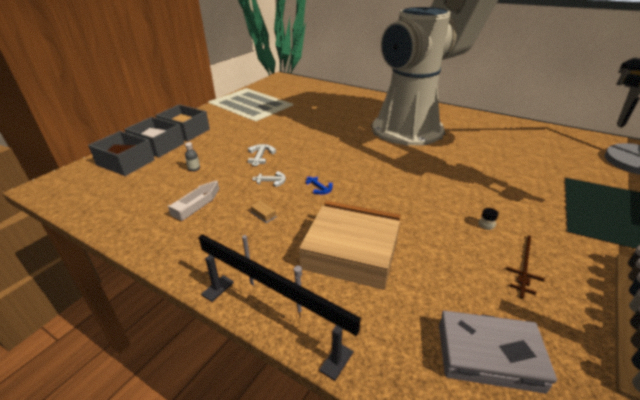

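The top view shows the chest at (262,167) with its front along the lower edge near (268,195). There are three anchors: blue at (335,232), a small silver one at (382,218) and a large silver one at (427,250). Leaving the blue out, the smaller silver one at (382,218) is meant. I'll confirm this in a crop and measure it.

```bash
python3 - <<'E'
from h import *
import pickle
fs=pickle.load(open("f0.pkl","rb"))
f=fs["top"]; im=f["pixels"]
a=cv2.resize(im[110:280,210:450],None,fx=3.3,fy=3.3,interpolation=cv2.INTER_CUBIC)
cv2.imwrite("pics/crop0.png",a[:,:,::-1])
hsv=cv2.cvtColor(im,cv2.COLOR_RGB2HSV)
m=((hsv[...,1]<70)&(hsv[...,2]>120)).astype(np.uint8)
n,l,s,c=cv2.connectedComponentsWithStats(m)
for i in range(1,n):
    x,y,w,h,A=s[i]
    if A>40 and 300<c[i][0]<480 and 100<c[i][1]<290:
        ys,xs=np.where(l==i)
        P=np.array([onplane(f,u,v,0.012)[:2] for u,v in zip(xs,ys)])
        r=cv2.minAreaRect((P*1000).astype(np.float32)); print(c[i],A,P.mean(0),r)
        if A<400 and 370<c[i][0]<400:
            q=P-P.mean(0); w_,V=np.linalg.eigh(q.T@q); ax=V[:,1]; print("axis",ax,np.degrees(np.arctan2(ax[1],ax[0])))
# chest top by depth
Z=np.zeros(im.shape[:2]);X=np.zeros((*im.shape[:2],3))
for v in range(110,230):
    for u in range(200,330):
        X[v,u]=atdepth(f,u,v)
mm=(X[...,2]>0.052)&(X[...,2]<0.075)
ys,xs=np.where(mm); 
n,l,s,c=cv2.connectedComponentsWithStats(mm.astype(np.uint8)); i=1+np.argmax(s[1:,4]); P=X[l==i]
print(s[i],np.median(P[:,2]),cv2.minAreaRect((P[:,:2]*1000).astype(np.float32)), cv2.boxPoints(cv2.minAreaRect((P[:,:2]*1000).astype(np.float32))))
E
```

```text
[410.29274611 146.68911917] 772 [ 0.72671713 -0.29885257] ((719.0006103515625, -299.2633056640625), (49.74392318725586, 152.4909210205078), 88.16796875)
[471.12244898 188.95918367] 49 [ 0.60141704 -0.46996821] ((601.304931640625, -469.6117248535156), (23.355369567871094, 17.466968536376953), 89.78082275390625)
[380.43729904 217.68488746] 311 [ 0.51969174 -0.2061283 ] ((517.137451171875, -213.8103485107422), (63.97607421875, 92.76683807373047), 16.069910049438477)
axis [-0.49808224  0.8671298 ] 119.87320285543782
[424.00185185 251.87037037] 540 [ 0.42257155 -0.32657894] ((425.6811828613281, -316.0037841796875), (124.58222961425781, 88.60232543945312), 40.49381637573242)
[ 224  131   76   67 3545] 0.06177008642391568 ((669.4108276367188, 129.2476806640625), (154.20802307128906, 182.53286743164062), 13.384481430053711) [[573.2743   200.18681 ]
 [615.52783   22.61179 ]
 [765.54736   58.308548]
 [723.2938   235.88358 ]]
```

View pics/crop0.png

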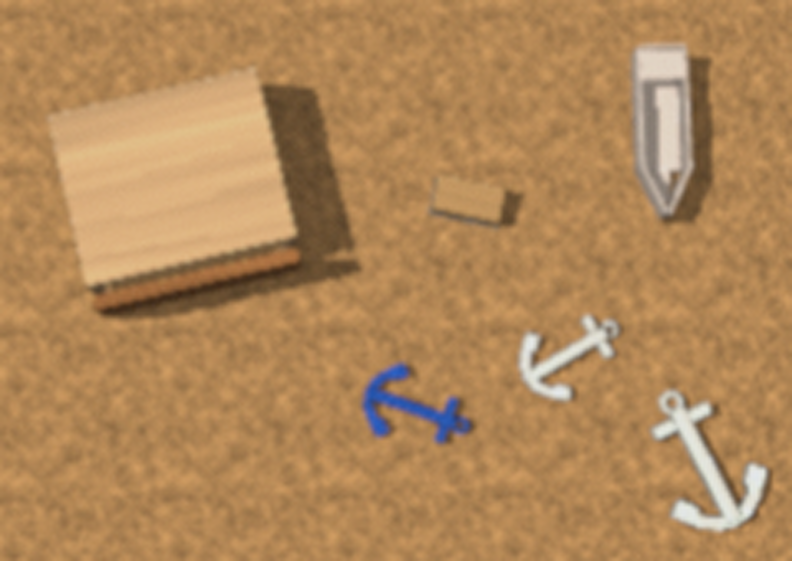

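The crop confirms the pick: small silver anchor 93 x 64 mm (expected 91 x 62), while the other silver one is 125 x 89 mm. The chest top measures 154 x 182 mm at z = 62 mm, with yaw 13.4°. Next I'll refine the shank line and the chest face.

```bash
python3 - <<'E'
from h import *
import pickle
fs=pickle.load(open("f0.pkl","rb"))
for name in ("top","scene"):
    f=fs[name]; im=f["pixels"]
    hsv=cv2.cvtColor(im,cv2.COLOR_RGB2HSV)
    m=((hsv[...,1]<(70 if name=="top" else 90))&(hsv[...,2]>110)).astype(np.uint8)
    n,l,s,c=cv2.connectedComponentsWithStats(m)
    for i in range(1,n):
        if s[i][4]<60: continue
        p=onplane(f,*c[i],0.012)
        if np.hypot(p[0]-.52,p[1]+.206)>.03: continue
        ys,xs=np.where(l==i)
        P=np.array([onplane(f,u,v,0.010)[:2] for u,v in zip(xs,ys)])
        th=np.radians(-60.)
        for _ in range(8):
            a=np.array([np.cos(th),np.sin(th)]); b=np.array([-a[1],a[0]])
            s_=P@a; t=P@b; lo,hi=s_.min(),s_.max(); org=lo+42/91*(hi-lo)
            t0=np.median(t[abs(s_-org)<.015])
            k=(s_-org>-.013)&(s_-org<.020)&(abs(t-t0)<.009)
            co=np.polyfit(s_[k],t[k],1); th+=np.arctan(co[0])
        print(name,"yaw",np.degrees(th),"len",hi-lo,"wid",np.ptp(t),"centre",org*a+t0*b,k.sum())
# panel top
f=fs["top"];im=f["pixels"]
hsv=cv2.cvtColor(im,cv2.COLOR_RGB2HSV)
c=np.array([.6694,.1292]);A=np.radians(13.4);ax=np.array([np.cos(A),np.sin(A)])
for u,v in [(258,200),(264,198),(270,196),(276,195),(282,193),(288,192)]:
    r=[]
    for dv in range(-10,12):
        p=onplane(f,u,v+dv,.064); r.append((round(float((p[:2]-c)@ax*1000)),int(hsv[v+dv,u,0]),int(hsv[v+dv,u,1]),int(hsv[v+dv,u,2])))
    print(u,r[2:])
E
```

```text
top yaw -60.08703869894239 len 0.09527493141457888 wid 0.06596628425953027 centre [ 0.52161915 -0.20927954] 55
scene yaw -58.32918461681033 len 0.09234406726630645 wid 0.07916849649451158 centre [ 0.52296396 -0.20695746] 34
258 [(-78, 16, 115, 126), (-80, 17, 130, 120), (-83, 16, 140, 138), (-86, 15, 151, 160), (-88, 14, 157, 162), (-91, 13, 157, 156), (-94, 14, 161, 136), (-96, 13, 154, 103), (-99, 13, 157, 70), (-102, 14, 156, 72), (-105, 16, 144, 92), (-107, 16, 132, 108), (-110, 16, 134, 110), (-113, 16, 134, 124), (-115, 16, 136, 159), (-118, 16, 135, 183), (-121, 16, 133, 176), (-123, 16, 135, 170), (-126, 16, 134, 173), (-129, 15, 136, 175)]
264 [(-76, 16, 115, 140), (-79, 16, 121, 118), (-81, 15, 134, 118), (-84, 14, 146, 145), (-87, 13, 155, 166), (-90, 14, 157, 162), (-92, 14, 161, 152), (-95, 13, 157, 127), (-98, 13, 169, 77), (-100, 12, 158, 63), (-103, 14, 141, 83), (-106, 16, 139, 101), (-108, 15, 137, 110), (-111, 16, 143, 109), (-114, 16, 137, 121), (-116, 16, 138, 159), (-119, 16, 134, 186), (-122, 16, 138, 185), (-124, 16, 135, 176), (-127, 16, 135, 166)]
270 [(-75,
[... 1012 characters left out ...]
14, 156, 157), (-96, 13, 155, 123), (-98, 13, 154, 81), (-101, 14, 144, 71), (-104, 14, 138, 85), (-107, 16, 136, 94), (-109, 16, 132, 91), (-112, 17, 134, 93), (-115, 15, 136, 118), (-117, 16, 136, 159), (-120, 16, 136, 190), (-123, 16, 135, 200), (-125, 16, 133, 199)]
288 [(-75, 17, 105, 162), (-78, 17, 117, 120), (-81, 16, 130, 118), (-83, 15, 143, 143), (-86, 14, 153, 167), (-89, 14, 156, 173), (-92, 13, 156, 168), (-94, 14, 156, 141), (-97, 13, 155, 92), (-100, 14, 166, 66), (-102, 14, 146, 77), (-105, 15, 132, 95), (-108, 16, 137, 97), (-110, 16, 131, 97), (-113, 16, 132, 110), (-116, 16, 139, 145), (-118, 16, 133, 172), (-121, 16, 136, 173), (-124, 16, 137, 177), (-127, 15, 137, 181)]
```

Call:
drive_tool --pt "1 -1.4 -0.2 0 0 -1.3 0.5" --pt "2 -2.8 -0.4 0 0 -2.6 0" --pt "3 -4.2 -0.6 0 0 -3.9 0" --pt "4 -5.6 -0.8 0 0 -5.2 0" --pt "5 -7 -1 0 0 -6.5 0" --pt "6 -8.4 -1.2 0 0 -7.8 0" --pt "7 -9.8 -1.4 0 0 -9.1 0" --pt "8 -11.2 -1.6 0 0 -10.4 0" --pt "9 -13 -1.8 0 0 -11.28 0" --pt "10.1 -15 -2 0 0 -11.28 0" --pt "10.1 -16.4 -2 0 0 -11.28 0" --pt "10.1 -16.4 -2 0 0 -11.28 0"

```text
time_s: 1.15
eef_pos: [0.4859, 0.1686, 0.1602]
tool_rot: [0.0, 0.993, 0.117, -0.001]
ft_force: [0.4, 0.5, -0.0]
width: 0.0138
```

```bash
python3 - <<'E'
from h import *
s=manip.read_state(); w,x,y,z=s["tool_rot"]
print(s["time_s"],s["eef_pos"],s["tool_rot"],np.degrees(np.arctan2(2*(x*y+w*z),1-2*(y*y+z*z))),s["width"],s["joint_positions"])
E
```

```text
1.15 [0.48590834 0.16861298 0.16023581] [ 7.38956699e-05  9.93181664e-01  1.16575553e-01 -5.62607796e-04] 13.389019452465952 0.013796764712623684 [3.31022228e-01 2.45554419e-01 1.92002626e+00 1.14304133e-04
 9.77142894e-01 9.72757514e-02]
```

Call:
drive_tool --pt "1.1 -1.5 -0.5 0 0 0 0" --pt "1.13 -2.5 -1.5 0 0 0 0" --pt "1.13 -2.5 -2.7 0 0 0 0" --pt "1.13 -2.5 -3.7 0 0 0 0" --pt "1.13 -2.5 -4.2 0 0 0 0" --pt "1.13 -2.5 -4.2 0 0 0 0" --pt "1.13 -2.5 -4.2 0 0 0 0"

```text
time_s: 1.73
eef_pos: [0.5192, 0.0935, 0.0337]
tool_rot: [0.0, 0.993, 0.116, -0.002]
ft_force: [-0.0, 0.4, 0.2]
width: 0.0004
```

Call:
drive_tool --pt "0.65 0.15 0 0 0 0 0" --pt "1.1 0.26 0 0 0 0 0" --pt "1.25 0.3 0 0 0 0 0" --pt "1.36 0.32 0 0 0 0 0" --pt "1.46 0.35 0 0 0 0 0" --pt "1.52 0.36 0 0 0 0 0" --pt "1.56 0.37 0 0 0 0 0" --pt "1.6 0.38 0 0 0 0 0" --pt "1.6 0.38 0 0 0 0 0"

```text
time_s: 2.48
eef_pos: [0.5665, 0.1048, 0.0337]
tool_rot: [0.0, 0.993, 0.116, -0.002]
ft_force: [-4.9, 0.7, 3.9]
width: 0.0005
```

Call:
drive_tool --pt "0.07 0.015 0 0 0 0 0" --pt "0.13 0.03 0 0 0 0 0" --pt "0.13 0.03 0 0 0 0 0"

```text
time_s: 2.73
eef_pos: [0.5694, 0.1055, 0.0336]
tool_rot: [0.0, 0.993, 0.116, -0.003]
ft_force: [-6.2, -1.5, 5.5]
width: 0.0004
```

Call:
drive_tool --pt "0.07 0.015 0 0 0 0 0" --pt "0.13 0.03 0 0 0 0 0" --pt "0.13 0.03 0 0 0 0 0"

```text
time_s: 2.98
eef_pos: [0.5696, 0.1056, 0.0334]
tool_rot: [0.001, 0.993, 0.116, -0.007]
ft_force: [-15.2, -3.2, 14.7]
width: 0.0004
```

Call:
drive_tool --pt "-1.3 -0.31 0 0 0 0 0" --pt "-2.6 -0.62 0 0 0 0 0" --pt "-3.9 -0.93 0 0 0 0 0" --pt "-4.9 -1.16 0.3 0 0 0 0" --pt "-4.9 -1.5 1.5 0 0 0 0" --pt "-4.8 -2.2 2.7 0 0 0.5 0.2" --pt "-4.4 -3.5 3.6 0 0 1 0.5" --pt "-4 -4.8 4 0 0 2 0.5" --pt "-3.5 -6.1 4 0 0 3.3 0.5" --pt "-2.8 -7.4 4 0 0 3.3 0.5" --pt "-2.2 -8.7 4 0 0 3.3 0.5" --pt "-1.6 -10 4 0 0 3.3 0.5"

```text
time_s: 3.98
eef_pos: [0.5167, -0.1836, 0.1539]
tool_rot: [0.002, 0.966, 0.258, -0.005]
ft_force: [0.9, 0.2, 0.5]
width: 0.0449
```

Call:
drive_tool --pt "0.3 -0.7 0 0 0 0 0.5" --pt "0.3 -0.7 0 0 0 0 0.5"

```text
time_s: 4.15
eef_pos: [0.5285, -0.2094, 0.1543]
tool_rot: [0.004, 0.967, 0.256, -0.004]
ft_force: [-1.2, 0.0, 0.7]
width: 0.0458
```

```bash
python3 - <<'E'
from h import *
import pickle
fs={}
for n in ("wrist","top"):
    f=manip.grab_frame(n); save(f,n+"1"); fs[n]=f
pickle.dump(fs,open("f1.pkl","wb"))
s=manip.read_state();print(s["time_s"],s["eef_pos"],s["width"])
E
```

```text
4.25 [ 0.52582079 -0.20534821  0.15364292] 0.04605116609830251
```

View pics/wrist1.png

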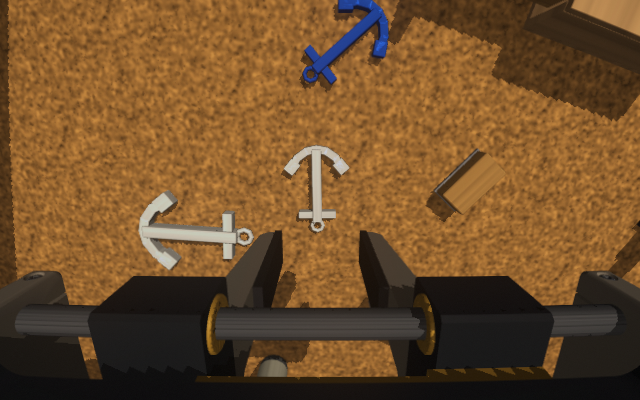

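View pics/top1.png

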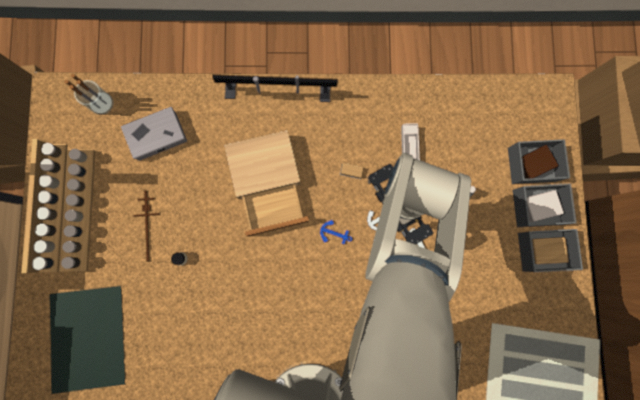

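The wrist view shows the target anchor with its shank from (317,150) to (317,210), aligned between the fingers. The large silver anchor is at (195,233) and the blue one at (345,45). The top view shows the tray out, with its front panel at about (277,227).

```bash
python3 - <<'E'
from h import *
import pickle
fs=pickle.load(open("f1.pkl","rb"))
f=fs["wrist"]; im=f["pixels"]
hsv=cv2.cvtColor(im,cv2.COLOR_RGB2HSV)
m=((hsv[...,1]<80)&(hsv[...,2]>110)).astype(np.uint8)
n,l,s,c=cv2.connectedComponentsWithStats(m)
i=l[190,317]; print(s[i])
ys,xs=np.where(l==i)
P=np.array([onplane(f,u,v,0.012)[:2] for u,v in zip(xs,ys)])
th=np.radians(-60.)
for _ in range(8):
    a=np.array([np.cos(th),np.sin(th)]); b=np.array([-a[1],a[0]])
    s_=P@a; t=P@b; lo,hi=s_.min(),s_.max(); org=lo+42/91*(hi-lo)
    t0=np.median(t[abs(s_-org)<.015])
    k=(s_-org>-.013)&(s_-org<.020)&(abs(t-t0)<.009)
    co=np.polyfit(s_[k],t[k],1); th+=np.arctan(co[0])
print("yaw",np.degrees(th),"len",hi-lo,"wid",np.ptp(t),"centre",org*a+t0*b, "depth z",atdepth(f,317,185))
st=manip.read_state();w,x,y,z=st["tool_rot"];print(st["eef_pos"],np.degrees(np.arctan2(2*(x*y+w*z),1-2*(y*y+z*z))))
# tray: tool axis z
print("toolz",[2*(x*z+w*y),2*(y*z-w*x),1-2*(x*x+y*y)])
# panel top via depth in top view
f=fs["top"]; c0=np.array([.6694,.1292]);A=np.radians(13.4);ax=np.array([np.cos(A),np.sin(A)]);ay=np.array([-ax[1],ax[0]])
X=np.array([atdepth(f,u,v) for v in range(180,245) for u in range(230,325)])
L=np.c_[(X[:,:2]-c0)@ax,(X[:,:2]-c0)@ay,X[:,2]]
k=(L[:,0]<-.12)&(L[:,2]>.055)&(L[:,2]<.075); print("panel",L[k].min(0),L[k].max(0),k.sum())
k=(L[:,2]>.014)&(L[:,2]<.030)&(abs(L[:,1])<.08)&(L[:,0]>-.18)&(L[:,0]<-.07); print("floor",L[k].min(0),L[k].max(0),np.median(L[k],0),k.sum())
E
```

```text
[ 284  145   65   87 1641]
yaw -58.54125381099953 len 0.09238684448987688 wid 0.0658125456250277 centre [ 0.52167757 -0.2084742 ] depth z [ 0.52158221 -0.20669614  0.01284266]
[ 0.52582079 -0.20534821  0.15364292] 29.758717880898647
toolz [np.float64(-0.009083581467132342), np.float64(-0.006989730283960558), np.float64(-0.9999343139518151)]
panel [-0.18646692 -0.08904626  0.05517079] [-0.17403519  0.08630962  0.07120238] 299
floor [-0.17066462 -0.07142238  0.01443034] [-0.07279465  0.06873958  0.02999677] [-0.12202492 -0.00077117  0.02178191] 1717
```

Call:
drive_tool --pt "-0.1 -0.16 -1 0.08 -0.1 0.35 0.45" --pt "-0.1 -0.16 -2.2 0.08 -0.1 0.35 0.45" --pt "-0.1 -0.16 -3.4 0.08 -0.1 0.35 0.45" --pt "-0.1 -0.16 -4.4 0.08 -0.1 0.35 0.45" --pt "-0.1 -0.16 -4.7 0.08 -0.1 0.35 0.45" --pt "-0.1 -0.16 -4.7 0.08 -0.1 0.35 0.45" --pt "-0.1 -0.16 -4.7 0.08 -0.1 0.35 0.45"

```text
time_s: 4.83
eef_pos: [0.523, -0.2095, 0.0133]
tool_rot: [-0.0, 0.962, 0.272, -0.0]
ft_force: [0.8, 0.4, 0.4]
width: 0.0414
```

Call:
drive_tool --pt "0 0 -0.2 0 0 0 0.45" --pt "0 0 -0.31 0 0 0 0.45" --pt "0 0 -0.31 0 0 0 0.3" --pt "0 0 -0.31 0 0 0 0.1" --pt "0 0 -0.31 0 0 0 0" --pt "0 0 -0.31 0 0 0 0" --pt "0 0 -0.31 0 0 0 0" --pt "0 0 -0.31 0 0 0 0"

```text
time_s: 5.5
eef_pos: [0.5231, -0.2096, 0.0043]
tool_rot: [0.0, 0.962, 0.272, -0.0]
ft_force: [-0.4, 0.2, 2.4]
width: 0.0096
```

Call:
drive_tool --pt "0 0 0.5 0 0 0 0" --pt "0 0 1.2 0 0 0 0" --pt "0 0 2.1 0 0 0 0" --pt "0 0 3 0 0 0 0" --pt "0 0.2 3.9 0 0 0 0" --pt "0 0.6 4.2 0 0 0 0" --pt "0 1.2 4.2 0 0 0 0" --pt "0 1.2 4.2 0 0 0 0"

```text
time_s: 6.17
eef_pos: [0.5229, -0.1712, 0.1304]
tool_rot: [-0.0, 0.962, 0.272, 0.0]
ft_force: [0.9, -0.1, -0.5]
width: 0.0096
```

```bash
python3 - <<'E'
from h import *
f=manip.grab_frame("wrist"); save(f,"wrist2")
s=manip.read_state();w,x,y,z=s["tool_rot"];print(s["time_s"],s["eef_pos"],s["width"],np.degrees(np.arctan2(2*(x*y+w*z),1-2*(y*y+z*z))))
E
```

```text
6.2167 [ 0.52269989 -0.17216118  0.12985642] 0.00960470326537974 31.64481725627606
```

View pics/wrist2.png

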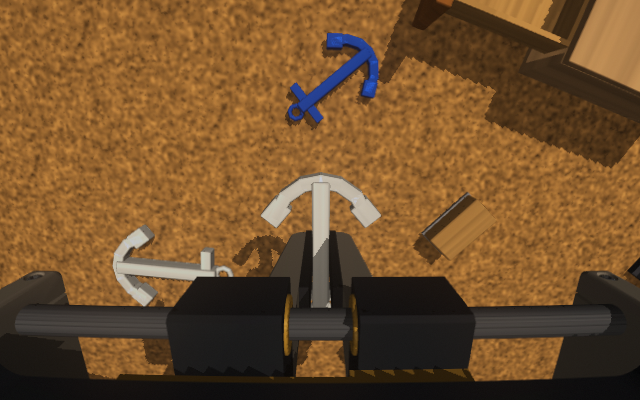

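The wrist view shows the anchor held level by its shank at (320,240), lined up with the tool. I'll carry it above the tray now.

Call:
drive_tool --pt "0.05 0.7 0 0 0 -0.3 0" --pt "0.15 1.6 0 0 0 -0.7 0" --pt "0.25 2.6 0 0 0 -1.1 0" --pt "0.35 3.6 0 0 0 -1.5 0" --pt "0.45 4.6 0 0 0 -1.9 0" --pt "0.55 5.6 0 0 0 -2.3 0" --pt "0.65 6.6 0 0 0 -2.7 0" --pt "0.75 7.6 0 0 0 -3.1 0" --pt "0.85 8.4 0 0 0 -3.5 0" --pt "0.9 8.9 0 0 0 -3.65 0" --pt "0.9 9.1 0 0 0 -3.65 0" --pt "0.9 9.1 0 0 0 -3.65 0"

```text
time_s: 7.22
eef_pos: [0.5493, 0.1015, 0.1289]
tool_rot: [-0.0, 0.993, 0.118, -0.001]
ft_force: [-0.2, -0.6, -0.8]
width: 0.0096
```

Call:
drive_tool --pt "0 0 0 0 0 0 0" --pt "0 0 0 0 0 0 0"

```text
time_s: 7.38
eef_pos: [0.5488, 0.1005, 0.1283]
tool_rot: [0.0, 0.993, 0.118, -0.002]
ft_force: [0.2, 0.2, -1.2]
width: 0.0093
```

```bash
python3 - <<'E'
from h import *
f=manip.grab_frame("wrist"); save(f,"wrist3")
s=manip.read_state();w,x,y,z=s["tool_rot"];print(s["time_s"],s["eef_pos"],s["width"],np.degrees(np.arctan2(2*(x*y+w*z),1-2*(y*y+z*z))),s["tool_rot"],s["ft_force"])
E
```

```text
7.4333 [0.5489531  0.10046235 0.12850428] 0.009749640053430115 13.502992933224801 [ 1.60812886e-05  9.93064479e-01  1.17563028e-01 -1.36897255e-03] [-0.30343852 -0.14186583 -0.87794469]
```

View pics/wrist3.png

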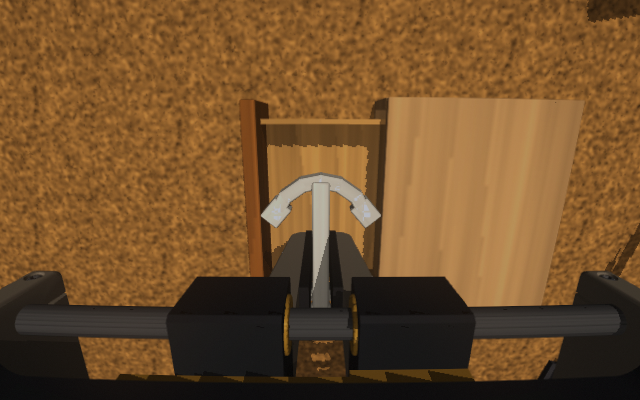

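The anchor at (320,200) sits centred between the front panel (x≈265) and the chest face (x≈375), parallel to both. Lowering.

Call:
drive_tool --pt "0.03 0 -0.6 0 0 0 0" --pt "0.03 0 -1.3 0 0 0 0" --pt "0.03 0 -2 0 0 0 0" --pt "0.03 0 -2.6 0 0 0 0" --pt "0.03 0 -3 0 0 0 0" --pt "0.03 0 -3.1 0 0 0 0" --pt "0.03 0 -3.1 0 0 0 0" --pt "0.03 0 -3.1 0 0 0 0"

```text
time_s: 8.1
eef_pos: [0.5504, 0.1002, 0.0361]
tool_rot: [0.0, 0.993, 0.117, -0.001]
ft_force: [1.0, 0.3, 1.2]
width: 0.0092
```

Call:
drive_tool --pt "0 0 -0.1 0 0 0 0" --pt "0 0 -0.2 0 0 0 0" --pt "0 0 -0.26 0 0 0 0" --pt "0 0 -0.29 0 0 0 0" --pt "0 0 -0.32 0 0 0 0" --pt "0 0 -0.32 0 0 0 0"

```text
time_s: 8.6
eef_pos: [0.5503, 0.1002, 0.0264]
tool_rot: [0.0, 0.993, 0.117, -0.001]
ft_force: [-0.8, 0.2, -0.5]
width: 0.0093
```

Call:
drive_tool --pt "0 0 -0.02 0 0 0 0" --pt "0 0 -0.04 0 0 0 0" --pt "0 0 -0.04 0 0 0 0"

```text
time_s: 8.85
eef_pos: [0.5513, 0.1005, 0.0262]
tool_rot: [-0.0, 0.993, 0.117, -0.0]
ft_force: [-0.1, 0.1, 8.6]
width: 0.0096
```

The anchor is on the tray floor (8.6 N). I'll open the fingers to about 30 mm and rise.

Call:
drive_tool --pt "0 0 0 0 0 0 0.15" --pt "0 0 0 0 0 0 0.3" --pt "0 0 0 0 0 0 0.3" --pt "0 0 0 0 0 0 0.3" --pt "0 0 0.3 0 0 0 0.3" --pt "0 0 0.8 0 0 0 0.3" --pt "0 0 1.6 0 0 0 0.3" --pt "0 0 2.6 0 0 0 0.3" --pt "0 0 3.6 0 0 0 0.3" --pt "-1 -0.2 3.6 0 0 0 0.3" --pt "-2.2 -0.5 3.6 0 0 0 0" --pt "-3.4 -0.8 3.6 0 0 0 0"

```text
time_s: 9.85
eef_pos: [0.4487, 0.0763, 0.1351]
tool_rot: [-0.0, 0.993, 0.118, 0.001]
ft_force: [-1.8, -0.2, 1.0]
width: 0.0162
```

Call:
drive_tool --pt "-0.5 -0.12 0 0 0 0 0" --pt "-0.5 -0.12 0 0 0 0 0" --pt "-0.5 -0.12 0 0 0 0 0"

```text
time_s: 10.1
eef_pos: [0.434, 0.0728, 0.1359]
tool_rot: [-0.0, 0.993, 0.117, 0.002]
ft_force: [0.3, -0.2, 0.5]
width: 0.0004
```

```bash
python3 - <<'E'
from h import *
f=manip.grab_frame("scene"); save(f,"s4"); g=manip.grab_frame("top"); save(g,"t4")
a=cv2.resize(f["pixels"][150:300,270:470],None,fx=3,fy=3,interpolation=cv2.INTER_CUBIC)
b=cv2.resize(g["pixels"][120:270,210:410],None,fx=3,fy=3,interpolation=cv2.INTER_CUBIC)
cv2.imwrite("pics/c4.png",cv2.resize(np.hstack([a,b]),(800,300))[:,:,::-1])
cv2.imwrite("pics/c4s.png",a[:,:,::-1])
s=manip.read_state();w,x,y,z=s["tool_rot"];print(s["time_s"],s["eef_pos"],s["width"],np.degrees(np.arctan2(2*(x*y+w*z),1-2*(y*y+z*z))),s["ft_force"])
E
```

```text
10.2 [0.43545709 0.07308097 0.13575514] 0.0006511243906322644 13.49369319498202 [ 0.32528027 -0.08378008  0.47326887]
```

View pics/c4.png

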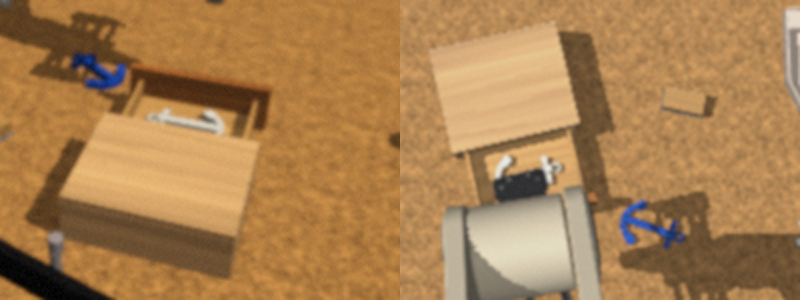

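View pics/t4.png

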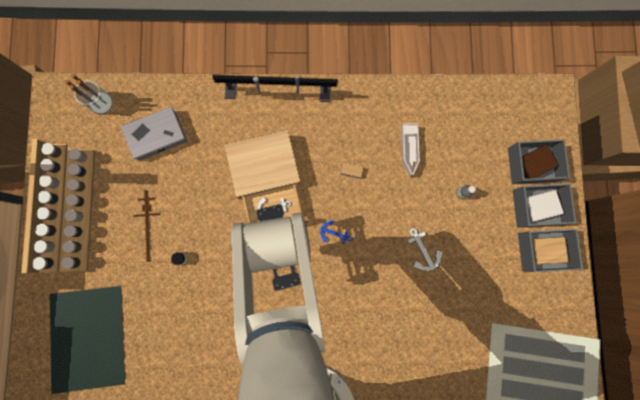

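The anchor lies flat in the tray: the scene crop shows it at (190,122) and the top crop at (525,170). The tray is still out. Now I'll descend in front and press.

Call:
drive_tool --pt "0 0 -1 0 0 0 0" --pt "0 0 -2 0 0 0 0" --pt "0 0 -3 0 0 0 0" --pt "0 0 -3.4 0 0 0 0" --pt "0 0 -3.4 0 0 0 0" --pt "0.5 0.12 -3.4 0 0 0 0" --pt "0.8 0.19 -3.4 0 0 0 0" --pt "1 0.24 -3.4 0 0 0 0" --pt "1.2 0.29 -3.4 0 0 0 0" --pt "1.4 0.33 -3.4 0 0 0 0" --pt "1.6 0.38 -3.4 0 0 0 0" --pt "1.8 0.43 -3.4 0 0 0 0"

```text
time_s: 11.2
eef_pos: [0.4895, 0.086, 0.034]
tool_rot: [-0.0, 0.993, 0.118, 0.001]
ft_force: [-1.8, -1.1, 2.0]
width: 0.0006
```

Call:
drive_tool --pt "0.25 0.06 0 0 0 0 0" --pt "0.5 0.12 0 0 0 0 0" --pt "0.75 0.18 0 0 0 0 0" --pt "1 0.24 0 0 0 0 0" --pt "1.25 0.3 0 0 0 0 0" --pt "1.5 0.36 0 0 0 0 0" --pt "1.75 0.42 0 0 0 0 0" --pt "2 0.48 0 0 0 0 0" --pt "2.2 0.52 0 0 0 0 0" --pt "2.35 0.56 0 0 0 0 0" --pt "2.45 0.58 0 0 0 0 0" --pt "2.5 0.6 0 0 0 0 0"

```text
time_s: 12.2
eef_pos: [0.5649, 0.104, 0.0339]
tool_rot: [-0.0, 0.993, 0.118, 0.001]
ft_force: [-4.0, -2.6, 4.0]
width: 0.0004
```

Call:
drive_tool --pt "0.05 0.01 0 0 0 0 0" --pt "0.1 0.025 0 0 0 0 0" --pt "0.15 0.035 0 0 0 0 0" --pt "0.18 0.04 0 0 0 0 0" --pt "0.18 0.04 0 0 0 0 0"

```text
time_s: 12.62
eef_pos: [0.5698, 0.1051, 0.0339]
tool_rot: [-0.0, 0.993, 0.118, 0.001]
ft_force: [-5.1, -2.3, 4.6]
width: 0.0004
```

Call:
drive_tool --pt "0.05 0.01 0 0 0 0 0" --pt "0.1 0.025 0 0 0 0 0" --pt "0.15 0.035 0 0 0 0 0" --pt "0.15 0.035 0 0 0 0 0"

```text
time_s: 12.95
eef_pos: [0.5701, 0.1052, 0.0338]
tool_rot: [0.0, 0.993, 0.118, -0.003]
ft_force: [-18.3, -5.0, 18.8]
width: 0.0007
```

At the stop (18 N, same place as the first press). Letting go, moving back and up, and clearing the view.

Call:
drive_tool --pt "-0.5 -0.12 0 0 0 0 0" --pt "-1.6 -0.38 0 0 0 0 0" --pt "-2.8 -0.67 0 0 0 0 0" --pt "-4 -0.95 0 0 0 0 0" --pt "-5 -1.2 0.5 0 0 0 0" --pt "-5 -1.2 1.6 0 0 0 0" --pt "-5 -1.2 2.8 0 0 0 0" --pt "-5 -0.2 4 0 0 0 0" --pt "-5 1 4.5 0 0 0 0" --pt "-5 2.2 5 0 0 0 0" --pt "-5 3.4 5 0 0 0 0" --pt "-5 4.6 5 0 0 0 0"

```text
time_s: 13.95
eef_pos: [0.4216, 0.2461, 0.1858]
tool_rot: [-0.001, 0.993, 0.117, -0.0]
ft_force: [1.5, 0.1, 0.3]
width: 0.0002
```

Call:
drive_tool --pt "0 1.2 0 0 0 0 0" --pt "0 2.4 0 0 0 0 0" --pt "0 3.6 0 0 0 0 0" --pt "0 4.6 0 0 0 0 0" --pt "0 5 0 0 0 0 0" --pt "0 5 0 0 0 0 0" --pt "0 5 0 0 0 0 0" --pt "0 5 0 0 0 0 0" --pt "0 5 0 0 0 0 0" --pt "0 5 0 0 0 0 0" --pt "0 5 0 0 0 0 0" --pt "0 5 0 0 0 0 0"

```text
time_s: 14.95
eef_pos: [0.4218, 0.3955, 0.186]
tool_rot: [-0.001, 0.993, 0.117, -0.0]
ft_force: [-0.2, 0.1, 0.4]
width: 0.0006
```

```bash
python3 - <<'E'
from h import *
g=manip.grab_frame("top"); save(g,"t5"); f=manip.grab_frame("scene"); save(f,"s5")
s=manip.read_state();print(s["time_s"],s["eef_pos"],s["ft_force"])
c0=np.array([.6694,.1292]);A=np.radians(13.4);ax=np.array([np.cos(A),np.sin(A)])
X=np.array([atdepth(g,u,v) for v in range(150,245) for u in range(230,325)])
d=(X[:,:2]-c0)@ax; lat=(X[:,:2]-c0)@np.array([-ax[1],ax[0]]); k=(X[:,2]>.052)&(X[:,2]<.075)&(d<-.04)&(abs(lat)<.09); print("front-most raised",d[k].min(),np.percentile(d[k],2))
import pickle
im0=pickle.load(open("f0.pkl","rb"))["top"]["pixels"]
df=cv2.absdiff(im0,g["pixels"]).max(2)
for n,(u,v) in dict(hull=(411,148),mast=(148,225),block=(352,171),jar=(179,259),bottle=(467,191),blue=(335,232),big=(427,250),chest=(262,167)).items(): print(n,(df[v-18:v+18,u-18:u+18]>40).sum())
E
```

```text
15.05 [0.42176031 0.39580105 0.18589049] [ 0.3428304  -0.11057508  0.22344182]
front-most raised -0.09772344193721497 -0.09693100474582796
hull 0
mast 276
block 0
jar 0
bottle 0
blue 543
big 0
chest 0
```

View pics/t5.png

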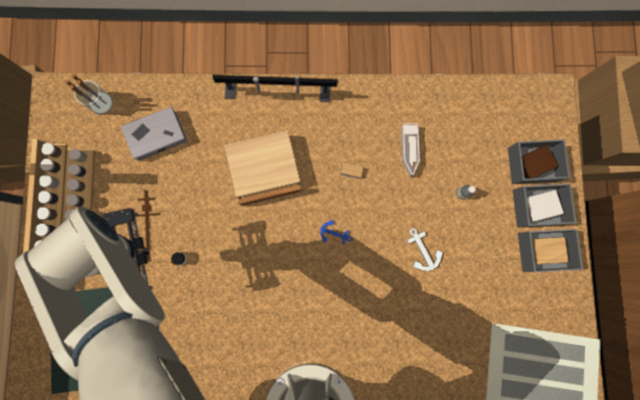

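View pics/s5.png

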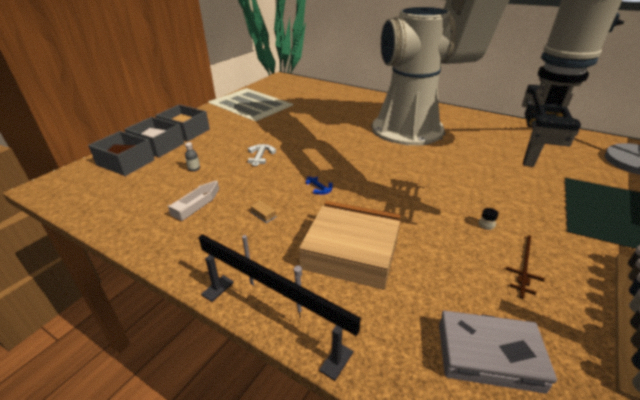

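The chest is shut at (265,170), with its front-most edge 97 mm from the centre, as it was at the start (95 mm expected). Everything else is where it was. The differences at the mast and the blue anchor come from the arm hiding the first and its shadow on the second, and the scene view shows both in place.

```bash
python3 -c "
from plant import manip
print(manip.hand_in())"
```

```text
the job is handed in; nothing more can be done
None
```

I opened the chest with one press and set the small silver anchor flat in the tray. A second press to the stop closed it, and the job was handed in at about 15 s.

- **Placing:** the anchor was set on the tray floor with light contact (8.6 N) before I opened the fingers. The scene and top views then showed it lying flat inside.
- **Shutting:** the second press reached the stop at the same place as the first (about 18 N). Two seconds after letting go, the front was 97 mm from the chest centre. It should be 95 mm when shut, and the measurement is good to about 2 mm. The anchor can't be seen inside the closed chest.
- **Other things:** the last top view matched the first at the hull, sanding block, jar, bottle and large silver anchor. It differed at the mast and the blue anchor, from the arm hiding the mast and its shadow on the blue anchor. The scene view showed both in place by eye.
- **Disagreements:** the two fixed cameras gave the anchor's yaw 1.8° apart. The wrist view settled it at −58.5°, and the grip held.

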